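# Hold the big peg gaping over the waiting load's card

## Robot

A 7-joint arm with a two-finger parallel gripper is mounted at the origin on the work surface. World frame = base frame: x ahead of the robot, y to its left, z up, the work surface at z = 0. Lengths are in m, angles in rad, forces in N, time in s.
With the tool pointing down it reaches from about 0.425 to 1.025 m from the base axis. Payload 3.6 kg.
Tool frame: the origin (TCP) lies midway between the tips of the shut fingers; the grasp point (between the pads) lies 19 mm behind it; y points along the fingers, x is the direction in which the jaws open and shut, and the axes are right-handed (so a half turn about y gives the same grasp; the last joint's range is limited). The gripper opens to 85 mm and grips with 20 to 120 N. Pads are 22 mm wide; open, the fingers measure 114 mm over their backs; the gripper's body (76 mm by 85 mm) begins 54 mm behind the grasp point. The pads swing forward as they close: fully open they stand 13 mm farther back than shut.
Start: joints at [-1.335, 0.591, 0.048, 1.609, -0.033, 0.943, -0.034], TCP at [0.234, 0.686, 0.231] pointing down, gripper open.
Joint ranges: [-2.69, 2.69], [-0.47, 2.24], [-1.27, 1.36], [0.19, 2.51], [-1.53, 4.68], [0.08, 2.07], [-3.09, 3.09]. Speed limits (rad/s): [2.57, 2.57, 3.14, 3.14, 3.14, 3.14, 3.14].

## Interface

Orientations are given as a 3x3 rotation matrix whose columns are the frame's x, y, z axes.
In Python, from workcell import observe, read_camera, finish_job gives the robot as it stands.
- The arm moves only by the tool jog_arm, never from a script. Its argument "increments" is a list of rows, each an object with "xyz": the shift along the tool's x, y, z normalised to -1 to 1, where 1 is 30 mm, a list of three; "roll": the turn about the tool's y normalised to -1 to 1, where 1 is 5 degrees. A call has exactly 5 rows; each row shifts and turns the pose as measured when the row begins, along the tool's axes as they then stand; what a row does not reach is not made up. A row lasts 1/12 s, in which the tool goes at most 41.7 mm and 7.16 degrees, less where a joint would pass 70% of its speed; a pose out of reach is approached as far as the arm can. A call with a number of a shift or a turn outside -1 to 1 is refused whole. A call with a gripper value outside its range is refused whole. "gripper" is the opening, from 0 (shut) to 1 (fully open), set as the call begins (left out, the last holds). The fingers move at their own pace and stop on an object; "newtons" is the grip in N (left out, the last holds). Time passes only in rows, so rows that do not move let the fingers close, or fill a call up. It gives the time, the measured TCP pose, the force and the opening at its end, in the units of the state.
- observe(): the state, without advancing time (a new reading comes with each control period).
- read_camera(name): name is "scene" or "side" or "wrist"; returns a dict with "frame" (420x560x3 uint8, red, green, blue), "mtx" (3x3 intrinsics, pixels), "eye" and "rotation" of the camera in the world; the wrist camera has in their place "mount" (4x4, takes a point from camera to tool coordinates, whose origin is the TCP and whose axes are the tool frame's). Camera axes: x right, y down, z forward; pixel columns grow to the right and rows downward; lengths in m; the calibration is good to about 2 mm. The wrist camera is an equidistant fisheye: a pixel r from the principal point sees the ray r / f radians off the axis. A picture is of the moment at which its call begins: read the wrist's pose just before it. There is no depth.
- finish_job(): hands the job in, once; it reports no verdict.
The state is a dict: "clock": time; "joint_pos": joint angles; "joint_vel": joint speeds; "joint_torque": joint torques, N m; "position": TCP position; "tcp_rot": TCP orientation; "wrist_force": force on the tool from outside, world axes, zero at the start; "ft_torque": the same for the moment, N m; "opening": finger opening in m.
Only numpy, scipy, OpenCV 4.12 (cv2) and the standard library are available. Lean on these libraries where they do the work, as an engineer would, in place of code of your own. Each camera call takes 0.05 s, during which the arm holds its last target. There are 200 camera calls.

## Task

Two laundry load cards, one blue and one white, stand in marble feet with a status disc on each foot: green means that load is finished, red means it is still waiting for its peg. Squeeze the legs of the big yellow spring peg so that its jaws gape, lift it straight off the bamboo strip, and lower it, still gaping, over the top edge of the card whose disc is red, with one jaw well down each side and the peg clear of the card. Finish right there, holding the peg wide open in the gripper around the card edge: never let it go or let it close, and leave the cards, discs and everything else on the worktop where they are.

Things in the scene. Friction and masses are not known exactly. Their poses are not given: they have to be found in the camera images.
- peg: Big yellow spring peg, 60 g, 22 mm wide: two mirrored halves on a pivot. This is the +x half, origin on the pivot axis. It starts clipped on the bamboo strip, legs up, jaws down, y (pivot axis) along the strip, x square to the blade. Jaws 5 mm thick reach 35 mm below the pivot; a coil of 5 mm radius closes the throat. Opening fully turns each half 14 degrees, so this body's z leans then.
- peg_pivot (a point): Pivot of the peg. Two flat legs rise from it: clipped, they splay 14 degrees each side of vertical, outer faces about 55 mm apart at the top (60 mm above the pivot); squeezed to the stop they are parallel, 26 mm over the outer faces, 62 mm high. Grip them from above across x, 35 to 60 mm above the pivot. It takes about 10 N on each leg; close fully with 25 to 35 N.
- peg_jaw (a joint): Opening angle of the peg between its two halves: 0 clipped on the strip (jaw faces parallel, 4 mm apart), -0.1 shut with nothing between, 0.5 rad at the stop with the legs squeezed parallel (jaw tips' inner faces about 21 mm apart). A spring drives it shut.
- tip_a (a point): Centre of the lower end of the peg's +x jaw, 35 mm below the pivot when clipped (jaw 5 mm thick, so its inner face is 2.5 mm away).
- tip_b (a point): Centre of the lower end of the peg's other (-x) jaw, same form. The mouth lies midway between the two tips.
- strip: Bamboo peg strip fixed to the worktop: base 70 x 100 x 15 mm (x, y, z) and an upright blade 4 mm thick in x, 100 mm long in y, its top edge 90 mm above the worktop; origin under its centre. The peg starts astride the blade with the coil resting on the top edge (pivot 95 mm above the worktop), within 25 mm of its middle.
- card_blue: Stiff blue card, 3 mm thick in x and 90 mm wide in y, standing up from a marble foot 90 x 100 x 20 mm (x, y, z), 0.8 kg in all, loose on the worktop; origin under the foot's centre. The card stands at x = -20 mm, its top edge at z = 125 mm; the disc lies on the foot at x = +18 mm.
- card_white: The same with a white card.
- blue_edge (a point): Middle of the blue card's top edge, 125 mm above the worktop; x square to the card, y along its edge (+-45 mm).
- white_edge (a point): Middle of the white card's top edge, the same.
- blue_seat (a point): Point on the top of the blue card's foot where its status disc lies.
- white_seat (a point): Point on the top of the white card's foot where its status disc lies.
- disc_red: Red status disc, 36 mm across, 8 mm thick, lying on the foot of one of the cards: that load is waiting for the peg. Origin under its centre.
- disc_green: Green status disc, same size, on the foot of the other card: load finished.
- peg_bowl: Stainless steel bowl of small wooden pegs, 130 mm across, 50 mm tall, on the worktop; leave alone.
- dustpan: Blue plastic dustpan, 220 mm wide, 54 mm tall, 325 mm long with its handle; leave alone.
- brush: Bamboo brush, 240 x 40 x 39 mm, lying bristles down; leave alone.

How it is judged:
On the way:
1. the peg has been lifted clear of the bamboo strip, held gaping in the gripper (value of joint peg_jaw above 0.3 rad and z of each of tip_a, tip_b in the frame of strip above 0.1 m and contact force between the fingers and peg above 1 N), for 0.2 s.
At the end, for the whole second after the job is handed in: Fingers hold the peg at rest, open 0.3 rad or more, astride the top edge of the card with the red disc: jaw tips on opposite sides, 3 to 30 mm from its mid-plane, 8 mm or more below the edge, within 43 mm of its middle; peg and cards or strip do not touch (under 0.3 N) (((horizontal distance between disc_red and blue_seat below 0.025 m and z of each of tip_a, tip_b in the frame of blue_edge below -0.008 m and y of tip_a in the frame of blue_edge between -0.043 and 0.043 m and y of tip_b in the frame of blue_edge between -0.043 and 0.043 m and ((x of tip_a in the frame of blue_edge between 0.003 and 0.03 m and x of tip_b in the frame of blue_edge between -0.03 and -0.003 m) or (x of tip_b in the frame of blue_edge between 0.003 and 0.03 m and x of tip_a in the frame of blue_edge between -0.03 and -0.003 m))) or (horizontal distance between disc_red and white_seat below 0.025 m and z of each of tip_a, tip_b in the frame of white_edge below -0.008 m and y of tip_a in the frame of white_edge between -0.043 and 0.043 m and y of tip_b in the frame of white_edge between -0.043 and 0.043 m and ((x of tip_a in the frame of white_edge between 0.003 and 0.03 m and x of tip_b in the frame of white_edge between -0.03 and -0.003 m) or (x of tip_b in the frame of white_edge between 0.003 and 0.03 m and x of tip_a in the frame of white_edge between -0.03 and -0.003 m)))) and value of joint peg_jaw above 0.3 rad and contact force between the fingers and peg above 1 N and linear speed of peg below 0.03 m/s and contact force between peg and card_blue below 0.3 N and contact force between peg and card_white below 0.3 N and contact force between peg and strip below 0.3 N); the arm keeps its last pose, push and grip.
It fails at once if the peg is shut while it is off the strip (value of joint peg_jaw below 0.1 rad and z of peg in the frame of strip above 0.125 m).
It fails at once if a card is shifted by more than 15 mm or tipped (distance of any of card_blue, card_white from where it was at the start of the episode above 0.015 m or angle between any of card_blue, card_white's own z axis and vertical above 0.15 rad).
It fails at once if a status disc is moved by more than 15 mm (distance of any of disc_red, disc_green from where it was at the start of the episode above 0.015 m).
It fails at once if a bystander is moved by more than 20 mm (distance of any of peg_bowl, dustpan, brush from where it was at the start of the episode above 0.02 m).
It also fails if it takes over 38 s, if anything falls off the work surface, if the arm or the gripper's body presses on something with over 40 N, if the wrist force passes 120 N, or if a joint passes its speed limit or range.

## Working session

There is one attempt and no reset: what is moved stays moved. The work goes in short steps, Python scripts to look and compute and a tool call to move; the robot and the scene stay as the last step left them, time stands still between calls to the robot, and variables do not carry over. Pictures are saved under pics/ and viewed, about 8 in all and at most 12, crops included, and the job is handed in when it is done.

Besides the shell and the picture viewer there is one more tool, called after "Emit:" as name(argument=value, ...), one argument or row to a line, values as JSON. jog_arm: Moves the arm, as the interface text tells. Scaled input: -1 to 1 covers 30 mm each way for a shift and 5 degrees each way for a turn. Its arguments: {"type":"object","properties":{"increments":{"type":"array","items":{"type":"object","properties":{"xyz":{"type":"array","items":{"type":"number","minimum":-1,"maximum":1}},"roll":{"type":"number","minimum":-1,"maximum":1}}}},"gripper":{"type":"number"},"newtons":{"type":"number"}},"required":["increments"]}

```bash
mkdir -p pics && python3 - <<'E'
from workcell import observe, read_camera
import cv2, pickle
s=observe(); print(s)
d={}
for n in ["scene","side","wrist"]:
    c=read_camera(n); d[n]=c; cv2.imwrite(f"pics/{n}0.png",c["frame"][:,:,::-1])
    print(n,{k:v for k,v in c.items() if k!="frame"})
pickle.dump((s,d),open("d0.pkl","wb"))
E
```

```text
{'clock': 0.0, 'joint_pos': array([-1.33546359,  0.59210838,  0.04831151,  1.60978993, -0.03332039,
        0.94268415, -0.03369898]), 'joint_vel': array([ 7.17215804e-05, -1.30825824e-04,  1.38032160e-03,  1.13851773e-03,
       -4.10834996e-04,  6.39421765e-04, -1.49757895e-03]), 'joint_torque': array([-5.87052891e-04, -5.48685730e+01,  1.54652808e+00, -1.98118579e+01,
        9.36756172e-03,  8.89368122e-03,  8.69319081e-06]), 'position': array([0.2338659 , 0.68539842, 0.2301611 ]), 'tcp_rot': array([[ 3.22880385e-01, -5.97113869e-04, -9.46439592e-01],
       [ 9.46437266e-01, -2.10127257e-03,  3.22880917e-01],
       [-2.18152423e-03, -9.99997614e-01, -1.13328880e-04]]), 'wrist_force': array([ 0.05693699, -0.05661818, -0.00631477]), 'ft_torque': array([ 0.0091382 , -0.03602222,  0.02120013]), 'opening': 0.08543448284845756}
scene {'mtx': array([[390.99744999,   0.        , 280.98530698],
       [  0.        , 390.99744999, 205.36271503],
       [  0.        ,   0.        ,   1.        ]]), 'eye': array([ 1.34033874, -0.29911219,  0.73639893]), 'rotation': array([[ 3.72887079e-01,
[... 355 characters left out ...]
8721054, 0.96830294]), 'rotation': array([[-0.97724547, -0.12367847,  0.17232215],
       [-0.21208124,  0.58345558, -0.78396501],
       [-0.00358273, -0.80267255, -0.5964092 ]])}
wrist {'mtx': array([[325.1922621 ,   0.        , 279.39266706],
       [  0.        , 325.1922621 , 209.50667689],
       [  0.        ,   0.        ,   1.        ]]), 'mount': array([[ 9.99999449e-01, -2.82571083e-04, -1.01146084e-03,
         2.62803845e-04],
       [ 9.02032876e-04, -2.62111153e-01,  9.65037269e-01,
        -1.41693181e-01],
       [-5.37806795e-04, -9.65037649e-01, -2.62110754e-01,
         6.56000636e-02],
       [ 0.00000000e+00,  0.00000000e+00,  0.00000000e+00,
         1.00000000e+00]])}
```

View pics/scene0.png

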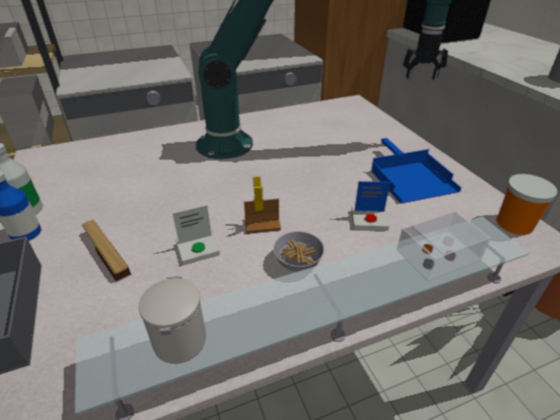

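View pics/side0.png

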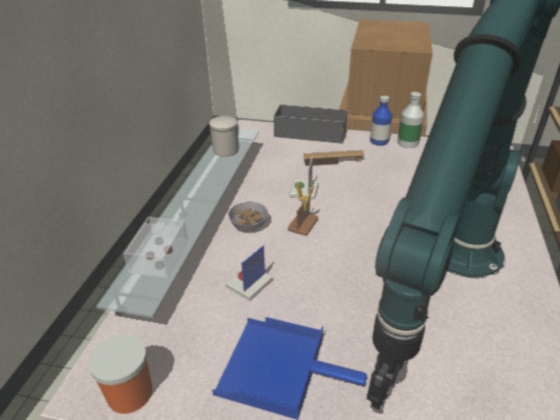

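The red disc is on the blue card's foot (scene 371,218) and the green disc is on the white card's (198,247). The yellow peg is at scene (257,195), side (303,193). Next I'll triangulate these.

```bash
cat > h.py <<'E'
import numpy as np, cv2
def ray(c,u,v):
    K=c["mtx"]; d=c["rotation"]@np.array([(u-K[0,2])/K[0,0],(v-K[1,2])/K[1,1],1.]); return c["eye"],d/np.linalg.norm(d)
def plane(c,u,v,z):
    e,d=ray(c,u,v); return e+d*(z-e[2])/d[2]
def tri(c1,p1,c2,p2):
    A=np.zeros((3,3));b=np.zeros(3)
    for c,p in((c1,p1),(c2,p2)):
        e,d=ray(c,*p);M=np.eye(3)-np.outer(d,d);A+=M;b+=M@e
    return np.linalg.solve(A,b)
def wray(c,s,u,v):
    K=c["mtx"];x=np.array([u-K[0,2],v-K[1,2]]);r=np.hypot(*x);t=r/K[0,0]
    d=np.r_[x/max(r,1e-9)*np.sin(t),np.cos(t)];M=c["mount"];R=s["tcp_rot"]
    return s["position"]+R@M[:3,3], R@(M[:3,:3]@d)
def wplane(c,s,u,v,z):
    e,d=wray(c,s,u,v); return e+d*(z-e[2])/d[2]
E
python3 - <<'E'
import pickle,cv2,numpy as np
from h import *
s,d=pickle.load(open("d0.pkl","rb"))
for n in("scene","side"):
    hsv=cv2.cvtColor(d[n]["frame"],cv2.COLOR_RGB2HSV)
    for nm,lo,hi in(("yellow",(20,140,80),(32,255,255)),("red",(0,170,100),(6,255,255)),("green",(50,120,60),(80,255,255)),("blue",(105,120,40),(125,255,255)),("brown",(5,90,40),(19,255,255))):
        m=cv2.inRange(hsv,lo,hi)
        k,l,st,ce=cv2.connectedComponentsWithStats(m)
        for i in range(1,k):
            if st[i,4]>25: 
                x,y,w,h=st[i,:4]
                if 150<x<420 and 100<y<320: print(n,nm,st[i],ce[i].round(1))
a=d["scene"]["frame"][165:265,165:405]; b=d["side"]["frame"][145:305,215:335]
A=cv2.resize(a,(800,333),interpolation=cv2.INTER_CUBIC);B=cv2.resize(b,(200,267),interpolation=cv2.INTER_CUBIC)
B=cv2.resize(d["side"]["frame"][150:250,275:335],(160,267),interpolation=cv2.INTER_CUBIC)
B2=cv2.resize(d["side"]["frame"][240:300,220:280],(267,267),interpolation=cv2.INTER_CUBIC)
W=cv2.resize(d["wrist"]["frame"],(356,267))
cv2.imwrite("pics/c1.png",np.vstack([A,np.hstack([B,B2,W,np.zeros((267,17,3),np.uint8)])])[:,:,::-1])
E
```

```text
scene yellow [254 177  10  34 247] [257.7 194.6]
scene red [366 214  10   8  64] [370.5 217.5]
scene green [193 243  11   9  85] [197.9 246.8]
scene blue [ 355  138  106   73 3932] [404.8 178.8]
scene brown [245 199  35  34 940] [261.9 216.7]
scene brown [282 240  33  24 416] [298.3 252.6]
side blue [374 104  17  20 249] [382.1 114.9]
side blue [373 141  13   4  30] [378.5 142.3]
side blue [ 214  318  152  100 7541] [276.2 366.6]
side brown [314 152  49   6 173] [337.8 154.2]
side brown [289 215  28  19 260] [303.3 224.4]
```

View pics/c1.png

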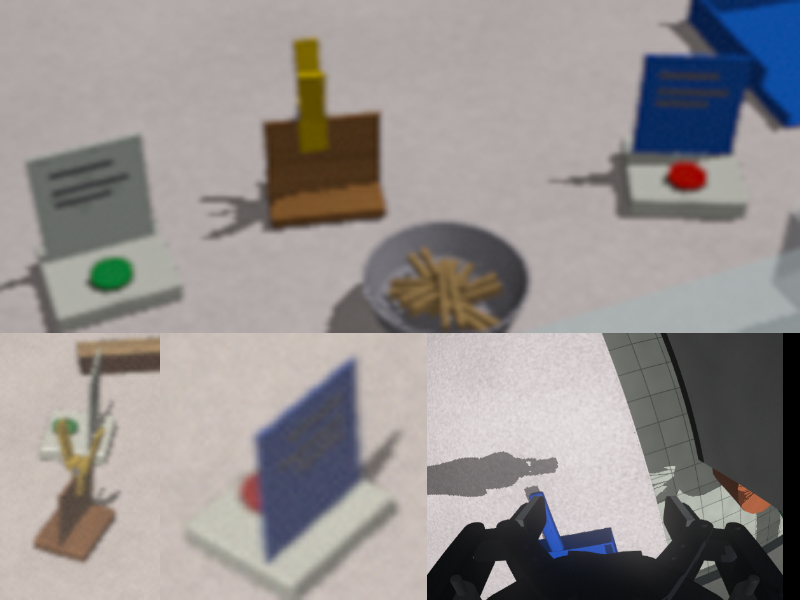

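```bash
python3 - <<'E'
import pickle,numpy as np
from h import *
s,d=pickle.load(open("d0.pkl","rb")); c=d["scene"]; k=d["side"]
P=lambda u,v,z:plane(c,165+u/3.3333,165+v/3.3333,z).round(4)
S=lambda u,v,z:plane(k,275+u/2.667,150+(v-333)/2.667,z).round(4)
S2=lambda u,v,z:plane(k,220+(u-160)/4.45,240+(v-333)/4.45,z).round(4)
def yaw(a,b): e=b-a; return np.degrees(np.arctan2(e[1],e[0])).round(1),np.hypot(*e[:2]).round(4)
a,b=P(264,122,.09),P(380,113,.09); print("blade",a,b,(a+b)/2,yaw(a,b))
a,b=P(272,222,.0),P(385,213,.0); print("base front",a,b,yaw(a,b))
print("pegtop near",P(299,72,.153),P(325,72,.153),"far",P(294,40,.153),P(319,40,.153))
print("jaw bottom",P(300,152,.06),P(329,152,.06))
print("side far/near leg tops",S(62,424,.153),S(106,420,.153))
a,b=P(646,55,.125),P(752,62,.125); print("blue",a,b,(a+b)/2,yaw(a,b))
a,b=P(628,203,.02),P(746,205,.02); print("foot front",a,b,yaw(a,b))
print("red",plane(c,370.5,217.5,.026))
a,b=S2(256,437,.125),S2(356,359,.125); print("blue side",a,b,(a+b)/2,yaw(a,b))
a,b=P(27,160,.125),P(142,137,.125); print("white",a,b,(a+b)/2,yaw(a,b))
print("bowl",P(446,240,.05),P(364,270,.05),P(528,275,.05))
for p in((90,345),(258,135),(527,240)): print("glass z.2?",plane(c,*p,0).round(3))
E
```

```text
blade [ 0.5033 -0.0719  0.09  ] [0.5274 0.0216 0.09  ] [ 0.51535 -0.02515  0.09   ] (np.float64(75.5), np.float64(0.0966))
base front [ 0.5254 -0.0772  0.    ] [0.5505 0.0168 0.    ] (np.float64(75.0), np.float64(0.0973))
pegtop near [ 0.5326 -0.0487  0.153 ] [ 0.5402 -0.0298  0.153 ] far [ 0.4878 -0.0377  0.153 ] [ 0.4954 -0.0188  0.153 ]
jaw bottom [ 0.5158 -0.0461  0.06  ] [ 0.5249 -0.0235  0.06  ]
side far/near leg tops [ 0.5267 -0.038   0.153 ] [ 0.4776 -0.0571  0.153 ]
blue [0.5786 0.2414 0.125 ] [0.6206 0.3178 0.125 ] [0.5996 0.2796 0.125 ] (np.float64(61.2), np.float64(0.0872))
foot front [0.6367 0.2038 0.02  ] [0.6761 0.2949 0.02  ] (np.float64(66.6), np.float64(0.0993))
red [0.62845074 0.26404796 0.026     ]
blue side [0.6067 0.3195 0.125 ] [0.5668 0.2396 0.125 ] [0.58675 0.27955 0.125  ] (np.float64(-116.5), np.float64(0.0893))
white [ 0.5277 -0.2642  0.125 ] [ 0.532  -0.1772  0.125 ] [ 0.52985 -0.2207   0.125  ] (np.float64(87.2), np.float64(0.0871))
bowl [0.6519 0.0277 0.05  ] [ 0.6597 -0.0442  0.05  ] [0.7113 0.0694 0.05  ]
glass z.2? [ 0.748 -0.496  0.   ]
glass z.2? [-0.022  0.148  0.   ]
glass z.2? [0.849 0.634 0.   ]
```

```bash
cat > plan.py <<'E'
import sys,numpy as np
from workcell import observe
# plan.py x y z yaw_deg [rows]: prints rows of increments
s=observe(); p=s["position"].copy(); R=s["tcp_rot"]; T=np.array([float(v) for v in sys.argv[1:4]])
y=np.degrees(np.arctan2(R[1,0],R[0,0])); g=float(sys.argv[4]); dy=g-y
n=int(np.ceil(max(np.linalg.norm(T-p)/.029,abs(dy)/4.9,1))); n=int(sys.argv[5]) if len(sys.argv)>5 else -(-n//5)*5
print("pos",p.round(4),"yaw",round(y,2),"tilt",R[2].round(4),"open",s["opening"],"F",s["wrist_force"].round(2),"t",s["clock"])
for i in range(n):
    a=np.radians(y+dy*i/n); x=np.array([np.cos(a),np.sin(a),0]); z=np.array([np.sin(-a),np.cos(a),0])
    e=(T-p)/n; print((np.array([e@x,-e[2],e@z])/.03).round(2).tolist(), round(-dy/n/5,2))
E
python3 plan.py 0.514 -0.034 0.24 -15
```

```text
pos [0.2339 0.6856 0.2304] yaw 71.17 tilt [-1.7e-03 -1.0e+00 -1.0e-04] open 0.08578960465383799 F [-0.06  0.11 -0.98] t 0.15
[-0.66, -0.01, -0.55] 0.57
[-0.63, -0.01, -0.58] 0.57
[-0.6, -0.01, -0.62] 0.57
[-0.57, -0.01, -0.64] 0.57
[-0.53, -0.01, -0.67] 0.57
[-0.5, -0.01, -0.7] 0.57
[-0.46, -0.01, -0.72] 0.57
[-0.43, -0.01, -0.74] 0.57
[-0.39, -0.01, -0.76] 0.57
[-0.35, -0.01, -0.78] 0.57
[-0.31, -0.01, -0.8] 0.57
[-0.27, -0.01, -0.81] 0.57
[-0.23, -0.01, -0.83] 0.57
[-0.19, -0.01, -0.84] 0.57
[-0.14, -0.01, -0.85] 0.57
[-0.1, -0.01, -0.85] 0.57
[-0.06, -0.01, -0.86] 0.57
[-0.02, -0.01, -0.86] 0.57
[0.03, -0.01, -0.86] 0.57
[0.07, -0.01, -0.86] 0.57
[0.11, -0.01, -0.85] 0.57
[0.16, -0.01, -0.84] 0.57
[0.2, -0.01, -0.83] 0.57
[0.24, -0.01, -0.82] 0.57
[0.28, -0.01, -0.81] 0.57
[0.32, -0.01, -0.8] 0.57
[0.36, -0.01, -0.78] 0.57
[0.4, -0.01, -0.76] 0.57
[0.44, -0.01, -0.74] 0.57
[0.47, -0.01, -0.72] 0.57
```

Emit:
jog_arm(
  increments=[
    {"xyz": [-0.66,-0.02,-0.55],"roll": 0.57},
    {"xyz": [-0.63,-0.02,-0.58],"roll": 0.57},
    {"xyz": [-0.6,-0.02,-0.62],"roll": 0.57},
    {"xyz": [-0.57,-0.02,-0.64],"roll": 0.57},
    {"xyz": [-0.53,-0.02,-0.67],"roll": 0.57},
  ],
  gripper=1,
  newtons=30,
)

```text
clock: 0.57
position: [0.2749, 0.5675, 0.2302]
tcp_rot: [[0.545, -0.005, -0.838], [0.838, 0.001, 0.545], [-0.002, -1.0, 0.005]]
wrist_force: [0.2, -0.8, 0.5]
opening: 0.0855
```

Emit:
jog_arm(
  increments=[
    {"xyz": [-0.5,-0.02,-0.7],"roll": 0.57},
    {"xyz": [-0.46,-0.02,-0.72],"roll": 0.57},
    {"xyz": [-0.43,-0.02,-0.74],"roll": 0.57},
    {"xyz": [-0.39,-0.02,-0.76],"roll": 0.57},
    {"xyz": [-0.35,-0.02,-0.78],"roll": 0.57},
  ],
)

```text
clock: 0.98
position: [0.3219, 0.4405, 0.2318]
tcp_rot: [[0.743, -0.007, -0.67], [0.67, -0.001, 0.743], [-0.006, -1.0, 0.004]]
wrist_force: [0.7, 0.2, 0.6]
opening: 0.0854
```

Emit:
jog_arm(
  increments=[
    {"xyz": [-0.31,-0.02,-0.8],"roll": 0.57},
    {"xyz": [-0.27,-0.02,-0.81],"roll": 0.57},
    {"xyz": [-0.23,-0.02,-0.83],"roll": 0.57},
    {"xyz": [-0.19,-0.02,-0.84],"roll": 0.57},
    {"xyz": [-0.14,-0.02,-0.85],"roll": 0.57},
  ],
)

```text
clock: 1.4
position: [0.3679, 0.3129, 0.2343]
tcp_rot: [[0.89, -0.008, -0.456], [0.456, -0.002, 0.89], [-0.008, -1.0, 0.002]]
wrist_force: [0.3, 0.1, 0.6]
opening: 0.0855
```

Emit:
jog_arm(
  increments=[
    {"xyz": [-0.1,-0.02,-0.85],"roll": 0.57},
    {"xyz": [-0.06,-0.02,-0.86],"roll": 0.57},
    {"xyz": [-0.02,-0.02,-0.86],"roll": 0.57},
    {"xyz": [0.03,-0.02,-0.86],"roll": 0.57},
    {"xyz": [0.07,-0.02,-0.86],"roll": 0.57},
  ],
)

```text
clock: 1.82
position: [0.4127, 0.1851, 0.2372]
tcp_rot: [[0.978, -0.008, -0.211], [0.211, -0.002, 0.978], [-0.008, -1.0, 0.0]]
wrist_force: [-0.0, -0.3, 0.1]
opening: 0.0855
```

```bash
python3 plan.py 0.514 -0.034 0.24 -15
```

```text
pos [0.4127 0.1851 0.2372] yaw 12.17 tilt [-0.0085 -1.      0.    ] open 0.08546182715546581 F [-0.01 -0.31  0.06] t 1.8167
[0.18, -0.01, -0.79] 0.54
[0.21, -0.01, -0.78] 0.54
[0.25, -0.01, -0.76] 0.54
[0.29, -0.01, -0.75] 0.54
[0.32, -0.01, -0.74] 0.54
[0.36, -0.01, -0.72] 0.54
[0.39, -0.01, -0.7] 0.54
[0.42, -0.01, -0.68] 0.54
[0.45, -0.01, -0.66] 0.54
[0.49, -0.01, -0.64] 0.54
```

Emit:
jog_arm(
  increments=[
    {"xyz": [0.18,-0.02,-0.79],"roll": 0.54},
    {"xyz": [0.21,-0.02,-0.78],"roll": 0.54},
    {"xyz": [0.25,-0.02,-0.76],"roll": 0.54},
    {"xyz": [0.29,-0.02,-0.75],"roll": 0.54},
    {"xyz": [0.32,-0.02,-0.74],"roll": 0.54},
  ],
)

```text
clock: 2.23
position: [0.4631, 0.0685, 0.2401]
tcp_rot: [[0.999, -0.01, 0.036], [-0.036, -0.001, 0.999], [-0.009, -1.0, -0.002]]
wrist_force: [-0.1, 0.5, 0.3]
opening: 0.0852
```

Emit:
jog_arm(
  increments=[
    {"xyz": [0.36,-0.02,-0.72],"roll": 0.54},
    {"xyz": [0.39,-0.02,-0.7],"roll": 0.54},
    {"xyz": [0.42,-0.02,-0.68],"roll": 0.54},
    {"xyz": [0.45,-0.02,-0.66],"roll": 0.54},
    {"xyz": [0.49,-0.02,-0.64],"roll": 0.54},
  ],
)

```text
clock: 2.65
position: [0.513, -0.0468, 0.2426]
tcp_rot: [[0.96, -0.011, 0.279], [-0.279, -0.0, 0.96], [-0.01, -1.0, -0.003]]
wrist_force: [0.4, -0.1, -0.8]
opening: 0.085
```

```bash
cat > look.py <<'E'
import sys,cv2,pickle,numpy as np
from workcell import observe,read_camera
s=observe(); c=read_camera("wrist"); pickle.dump((s,c),open(sys.argv[1]+".pkl","wb"))
u0,v0,u1,v1=map(int,sys.argv[2:6]); f=c["frame"][v0:v1,u0:u1]; k=min(800/f.shape[1],600/f.shape[0])
cv2.imwrite(f"pics/{sys.argv[1]}.png",cv2.resize(f,None,fx=k,fy=k,interpolation=cv2.INTER_CUBIC)[:,:,::-1])
print("scale",k,"pos",s["position"].round(4),"yaw",np.degrees(np.arctan2(s["tcp_rot"][1,0],s["tcp_rot"][0,0])).round(2),"vel",np.abs(s["joint_vel"]).max().round(3))
E
python3 look.py w1 0 0 560 420
```

```text
scale 1.4285714285714286 pos [ 0.513  -0.0468  0.2426] yaw -16.21 vel 0.488
```

View pics/w1.png

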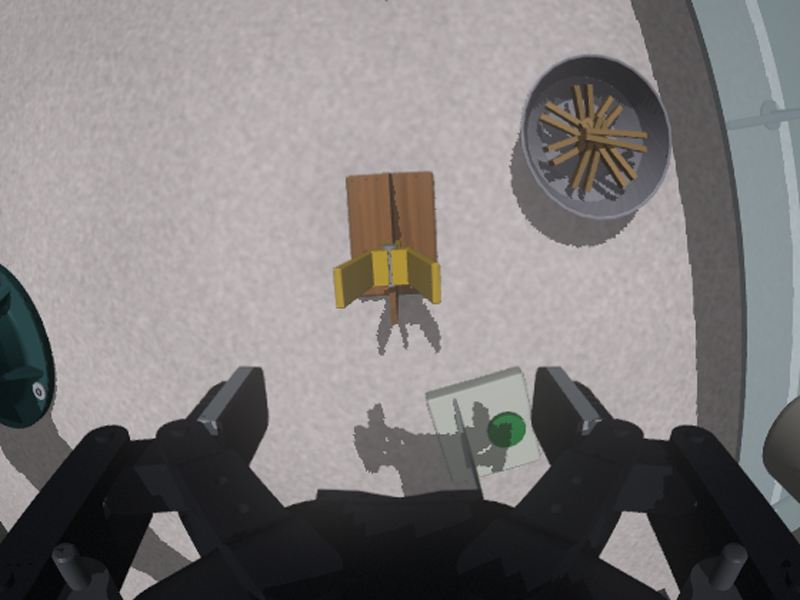

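The peg is straight ahead below the gripper: left leg top around (336,287) and right leg top around (439,283) in the scaled picture, coil at (390,267), blade from (391,172) to (394,325). The arm was still settling, so I'll take the picture again to measure.

```bash
python3 look.py w2 0 0 560 420; python3 look.py w2 0 0 560 420; python3 - <<'E'
import pickle,cv2,numpy as np
from h import *
s,c=pickle.load(open("w2.pkl","rb"))
hsv=cv2.cvtColor(c["frame"],cv2.COLOR_RGB2HSV)
m=cv2.inRange(hsv,(20,140,60),(32,255,255)); m[:, :200]=0
k,l,st,ce=cv2.connectedComponentsWithStats(m)
pts=[]
for i in range(1,k):
    if st[i,4]>60:
        print(st[i],ce[i].round(1)); ct=cv2.findContours((l==i).astype(np.uint8),0,2)[0][0]; print(cv2.approxPolyDP(ct,2,True)[:,0].tolist())
cv2.imwrite("pics/w2c.png",cv2.resize(c["frame"][110:240,220:330],None,fx=5,fy=4.6,interpolation=cv2.INTER_CUBIC)[:,:,::-1])
E
```

```text
scale 1.4285714285714286 pos [ 0.5156 -0.0526  0.2435] yaw -16.65 vel 0.034
scale 1.4285714285714286 pos [ 0.5145 -0.0503  0.2433] yaw -16.49 vel 0.058
[270 165  34  43 516] [284.9 183.9]
[[274, 165], [275, 169], [270, 171], [272, 195], [282, 194], [282, 172], [298, 181], [299, 206], [302, 207], [302, 180], [283, 169], [277, 169]]
[230 170  39  42 453] [252.5 186.5]
[[267, 172], [254, 171], [230, 184], [234, 211], [234, 183], [256, 173], [258, 196], [268, 195]]
```

```bash
python3 - <<'E'
import pickle,numpy as np
from h import *
s,c=pickle.load(open("w2.pkl","rb"))
q=[wplane(c,s,u,v,.153) for u,v in((230.5,184),(234,211.5),(303,180.5),(302.5,207.5))]
for a in q: print(a.round(4))
print("centre",np.mean(q,0).round(4),"span",np.linalg.norm((q[0]+q[1]-q[2]-q[3])/2))
for a,b in((q[0],q[1]),(q[2],q[3])): print("y-dir",np.degrees(np.arctan2(*(a-b)[1::-1])),np.linalg.norm(a-b))
x=(q[2]+q[3]-q[0]-q[1]);print("x-dir",np.degrees(np.arctan2(x[1],x[0])))
a,b=wplane(c,s,391/1.4286,172/1.4286,.09),wplane(c,s,394/1.4286,325/1.4286,.09)
a,b=[wplane(c,s,u,v,.09) for u,v in((273.5,121),(276,226))]
print("blade",a.round(4),b.round(4),np.degrees(np.arctan2(*(a-b)[1::-1])),np.linalg.norm(a-b))
g=[wplane(c,s,u,v,.1) for u,v in((275,172),(275,195))]; print("coil",g)
E
```

```text
[ 0.4865 -0.019   0.153 ]
[ 0.4824 -0.0396  0.153 ]
[ 0.5379 -0.0316  0.153 ]
[ 0.5321 -0.051   0.153 ]
centre [ 0.5097 -0.0353  0.153 ] span 0.05195445308217481
y-dir 78.613488275699 0.02097101775168527
y-dir 73.41723776308237 0.02025883958942576
x-dir -13.3810916152609
blade [0.5283 0.0159 0.09  ] [ 0.5022 -0.0791  0.09  ] 74.66142490277963 0.09856160913024765
coil [array([ 0.51688491, -0.02763473,  0.1       ]), array([ 0.51088512, -0.04764732,  0.1       ])]
```

View pics/w2c.png

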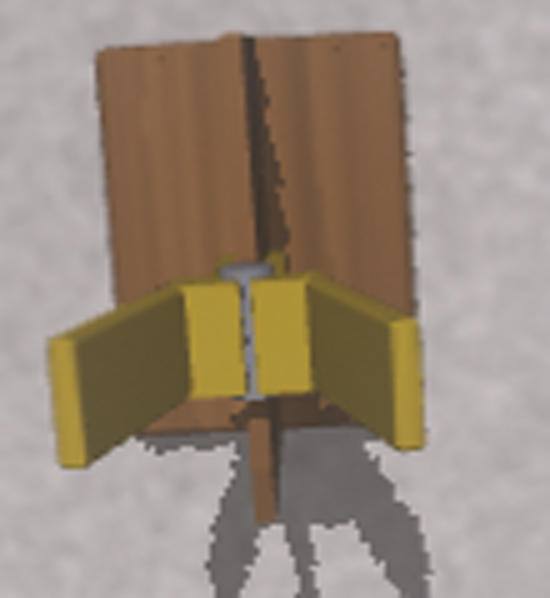

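```bash
python3 plan.py 0.513 -0.036 0.16 -15.2 5
```

```text
pos [ 0.5134 -0.0478  0.2428] yaw -16.3 tilt [-0.0088 -1.     -0.0042] open 0.08509247026013399 F [-0.33  0.73  0.72] t 2.8
[-0.02, 0.55, 0.08] -0.04
[-0.02, 0.55, 0.08] -0.04
[-0.02, 0.55, 0.08] -0.04
[-0.02, 0.55, 0.08] -0.04
[-0.02, 0.55, 0.08] -0.04
```

Emit:
jog_arm(
  increments=[
    {"xyz": [0,0.2,0.16],"roll": -0.1},
    {"xyz": [0,0.7,0.16],"roll": -0.1},
    {"xyz": [0,0.7,0.08],"roll": 0},
    {"xyz": [0,0.5,0],"roll": 0},
    {"xyz": [0,0.3,0],"roll": 0},
  ],
)

```text
clock: 3.22
position: [0.5163, -0.0284, 0.1684]
tcp_rot: [[0.968, -0.007, 0.252], [-0.252, 0.004, 0.968], [-0.007, -1.0, 0.002]]
wrist_force: [-0.2, -0.1, -0.5]
opening: 0.0853
```

```bash
python3 plan.py 0.513 -0.036 0.124 -15.2 5
```

```text
pos [ 0.5163 -0.0284  0.1684] yaw -14.57 tilt [-0.0073 -1.      0.002 ] open 0.08529178324482765 F [-0.21 -0.12 -0.51] t 3.2167
[-0.01, 0.3, -0.05] 0.03
[-0.01, 0.3, -0.05] 0.03
[-0.01, 0.3, -0.05] 0.03
[-0.01, 0.3, -0.05] 0.03
[-0.01, 0.3, -0.05] 0.03
```

Emit:
jog_arm(
  increments=[
    {"xyz": [-0.02,0.3,-0.06],"roll": 0.03},
    {"xyz": [-0.02,0.4,-0.06],"roll": 0.03},
    {"xyz": [-0.02,0.4,-0.06],"roll": 0.03},
    {"xyz": [0,0.3,-0.04],"roll": 0.03},
    {"xyz": [0,0.1,0],"roll": 0},
  ],
)

```text
clock: 3.63
position: [0.51, -0.0283, 0.1186]
tcp_rot: [[0.968, -0.011, 0.253], [-0.252, 0.007, 0.968], [-0.012, -1.0, 0.004]]
wrist_force: [-0.2, -0.3, 0.1]
opening: 0.0853
```

```bash
python3 plan.py 0.513 -0.036 0.124 -15.2 5; python3 look.py w3 130 60 430 285;python3 plan.py 0.513 -0.036 0.124 -15.2 1
```

```text
pos [ 0.51   -0.0283  0.1186] yaw -14.63 tilt [-0.0124 -0.9999  0.0037] open 0.08526993575934881 F [-0.16 -0.3   0.08] t 3.6333
[0.03, -0.04, -0.04] 0.02
[0.03, -0.04, -0.04] 0.02
[0.03, -0.04, -0.04] 0.02
[0.03, -0.04, -0.04] 0.02
[0.03, -0.04, -0.04] 0.02
scale 2.6666666666666665 pos [ 0.51   -0.0283  0.1186] yaw -14.63 vel 0.079
pos [ 0.5098 -0.0281  0.1185] yaw -14.62 tilt [-0.013  -0.9999  0.0037] open 0.08532898406456642 F [-0.43  0.73  0.17] t 3.6833
[0.17, -0.18, -0.23] 0.12
```

View pics/w3.png

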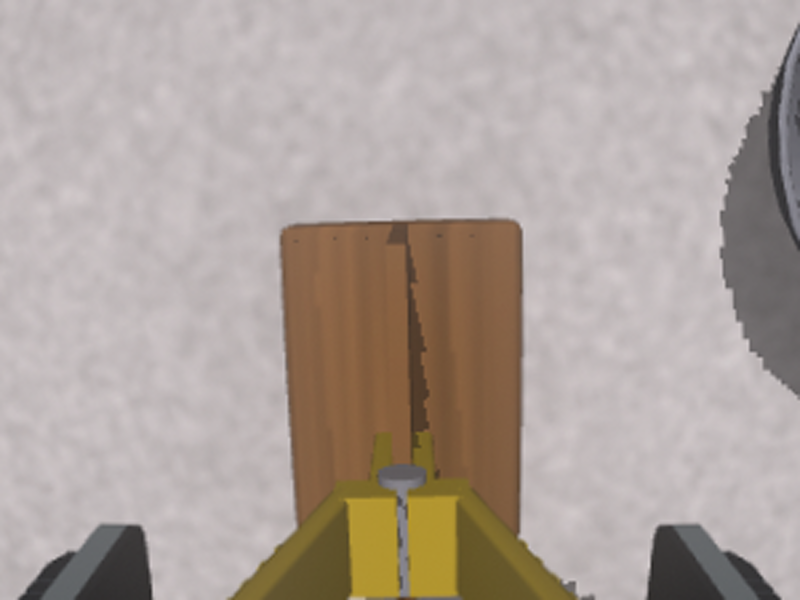

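```bash
python3 - <<'E'
import pickle,numpy as np
from h import *
s,c=pickle.load(open("w3.pkl","rb"))
f=lambda u,v,z: wplane(c,s,130+u/2.6667,60+v/2.6667,z)
R=s["tcp_rot"]
for n,u,v,z in(("coil front",402,470,.1),("blade end L",388,243,.09),("blade end R",408,243,.09),("base L",281,228,.015),("base R",521,221,.015)):
    p=f(u,v,z); print(n,p.round(4),"tool",(R.T@(p-s["position"])).round(4))
s,c=pickle.load(open("w2.pkl","rb"));R=s["tcp_rot"];print(R,s["position"])
for n,u,v,z in(("coil front",220+247/5,110+268/4.6,.1),("blade end L",220+237/5,110+35/4.6,.09),("blade end R",220+252/5,110+35/4.6,.09),("base L",220+97/5,110+50/4.6,.015),("base R",220+397/5,110+33/4.6,.015)):
    p=wplane(c,s,u,v,z); print(n,p.round(4),"tool",(R.T@(p-s["position"])).round(4))
E
```

```text
coil front [ 0.5131 -0.0205  0.1   ] tool [0.0013 0.0186 0.0082]
blade end L [0.5213 0.0222 0.09  ] tool [-0.0014  0.0288  0.0516]
blade end R [0.5251 0.0212 0.09  ] tool [0.0025 0.0288 0.0516]
base L [0.4897 0.0288 0.015 ] tool [-0.0327  0.1042  0.0497]
base R [0.5561 0.0136 0.015 ] tool [0.0353 0.1034 0.0517]
[[ 0.95884755 -0.00753083  0.28382154]
 [-0.28385317 -0.00350661  0.95886135]
 [-0.00622577 -0.99996549 -0.00549995]] [ 0.51447606 -0.05033021  0.24325179]
coil front [ 0.5131 -0.023   0.1   ] tool [-0.0082  0.1432  0.0266]
blade end L [0.524  0.0205 0.09  ] tool [-0.0101  0.1529  0.0714]
blade end R [0.5265 0.0197 0.09  ] tool [-0.0074  0.1529  0.0714]
base L [0.4899 0.0281 0.015 ] tool [-0.0444  0.2282  0.0695]
base R [0.5558 0.0125 0.015 ] tool [0.0232 0.2277 0.0733]
```

The peg is centred between the pads (coil at 402, pads at 147 and 652), but it sits about 5 mm towards the tool's −z. I'll shift that far and close.

Emit:
jog_arm(
  increments=[
    {"xyz": [0.04,-0.08,-0.1],"roll": 0},
    {"xyz": [0,0,-0.07],"roll": 0},
    {"xyz": [0,0,0],"roll": 0},
    {"xyz": [0,0,0],"roll": 0},
    {"xyz": [0,0,0],"roll": 0},
  ],
)

```text
clock: 4.1
position: [0.5115, -0.0339, 0.123]
tcp_rot: [[0.968, -0.008, 0.252], [-0.252, 0.007, 0.968], [-0.009, -1.0, 0.005]]
wrist_force: [0.3, 0.4, 0.4]
opening: 0.0853
```

Emit:
jog_arm(
  increments=[
    {"xyz": [0,0,0],"roll": 0},
    {"xyz": [0,0,0],"roll": 0},
    {"xyz": [0,0,0],"roll": 0},
    {"xyz": [0,0,0],"roll": 0},
    {"xyz": [0,0,0],"roll": 0},
  ],
  gripper=0,
  newtons=30,
)

```text
clock: 4.52
position: [0.5129, -0.0336, 0.1267]
tcp_rot: [[0.968, -0.005, 0.252], [-0.252, 0.01, 0.968], [-0.007, -1.0, 0.009]]
wrist_force: [-9.6, 2.2, 19.2]
opening: 0.0269
```

Emit:
jog_arm(
  increments=[
    {"xyz": [0,0,0],"roll": 0},
    {"xyz": [0,0,0],"roll": 0},
    {"xyz": [0,0,0],"roll": 0},
    {"xyz": [0,0,0],"roll": 0},
    {"xyz": [0,0,0],"roll": 0},
  ],
)

```text
clock: 4.93
position: [0.5116, -0.0332, 0.1273]
tcp_rot: [[0.968, -0.007, 0.251], [-0.251, 0.011, 0.968], [-0.009, -1.0, 0.009]]
wrist_force: [-1.1, 0.6, 0.4]
opening: 0.0255
```

Emit:
jog_arm(
  increments=[
    {"xyz": [0,0,0],"roll": 0},
    {"xyz": [0,0,0],"roll": 0},
    {"xyz": [0,0,0],"roll": 0},
    {"xyz": [0,0,0],"roll": 0},
    {"xyz": [0,0,0],"roll": 0},
  ],
)

```text
clock: 5.35
position: [0.5117, -0.0332, 0.1272]
tcp_rot: [[0.968, -0.007, 0.251], [-0.251, 0.011, 0.968], [-0.01, -1.0, 0.009]]
wrist_force: [-1.5, -0.5, 2.1]
opening: 0.0251
```

Emit:
jog_arm(
  increments=[
    {"xyz": [0,-0.2,0],"roll": 0},
    {"xyz": [0,-0.4,0],"roll": 0},
    {"xyz": [0,-0.5,0],"roll": 0},
    {"xyz": [0,-0.5,0],"roll": 0},
    {"xyz": [0,-0.5,0],"roll": 0},
  ],
)

```text
clock: 5.77
position: [0.5106, -0.0341, 0.19]
tcp_rot: [[0.968, -0.013, 0.252], [-0.252, 0.01, 0.968], [-0.015, -1.0, 0.006]]
wrist_force: [0.1, 0.0, -0.9]
opening: 0.025
```

Emit:
jog_arm(
  increments=[
    {"xyz": [0,-0.5,0],"roll": 0},
    {"xyz": [0,-0.5,0],"roll": 0},
    {"xyz": [0,-0.3,0],"roll": 0},
    {"xyz": [0,0,0],"roll": 0},
    {"xyz": [0,0,0],"roll": 0},
  ],
)

```text
clock: 6.18
position: [0.5136, -0.035, 0.2347]
tcp_rot: [[0.968, -0.004, 0.252], [-0.252, 0.009, 0.968], [-0.006, -1.0, 0.008]]
wrist_force: [-0.0, -0.3, -0.8]
opening: 0.0254
```

```bash
python3 - <<'E'
from workcell import *
import cv2,pickle,numpy as np
s=observe();d={n:read_camera(n) for n in("scene","side","wrist")};pickle.dump((s,d),open("d1.pkl","wb"))
A=cv2.resize(d["scene"]["frame"][120:240,200:410],(800,457),interpolation=cv2.INTER_CUBIC)
A=cv2.resize(d["scene"]["frame"][110:240,220:400],(415,300),interpolation=cv2.INTER_CUBIC)
B=cv2.resize(d["side"]["frame"][120:300,210:340],(217,300),interpolation=cv2.INTER_CUBIC)
W=cv2.resize(d["wrist"]["frame"],(800,600))[300-20:580]
top=np.hstack([A,B,np.zeros((300,168,3),np.uint8)])
cv2.imwrite("pics/d1.png",np.vstack([top,W])[:,:,::-1]); print(s["position"],s["opening"],s["wrist_force"])
E
python3 plan.py 0.54 0.22 0.235 -26
```

```text
[ 0.51357002 -0.03499053  0.23465549] 0.025434312756767167 [-0.03599637 -0.25274583 -0.78381028]
pos [ 0.5129 -0.035   0.2337] yaw -14.62 tilt [-0.0084 -0.9999  0.0068] open 0.02506522812453016 F [-0.52  0.47 -1.2 ] t 6.3333
[-0.13, -0.0, 0.85] 0.23
[-0.14, -0.0, 0.84] 0.23
[-0.16, -0.0, 0.84] 0.23
[-0.18, -0.0, 0.84] 0.23
[-0.19, -0.0, 0.83] 0.23
[-0.21, -0.0, 0.83] 0.23
[-0.23, -0.0, 0.82] 0.23
[-0.24, -0.0, 0.82] 0.23
[-0.26, -0.0, 0.81] 0.23
[-0.28, -0.0, 0.81] 0.23
```

View pics/d1.png

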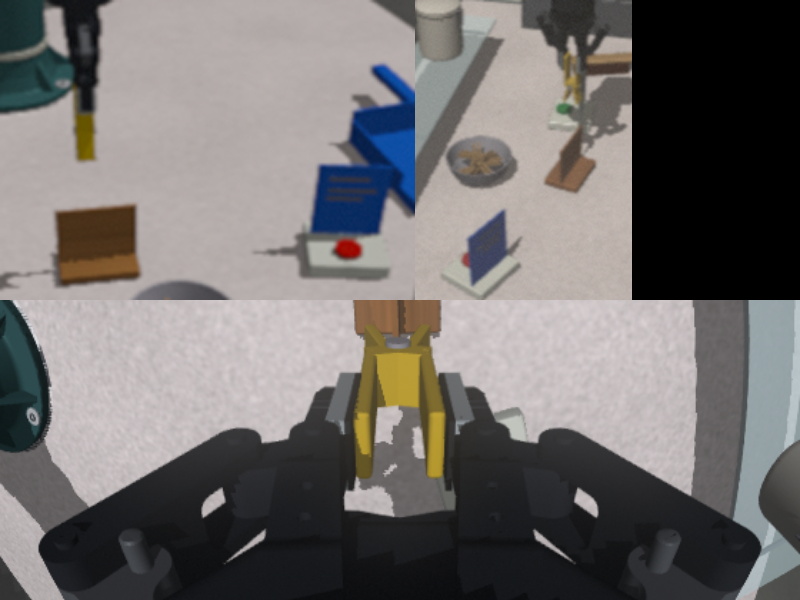

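The peg is lifted clear, gaping and centred in the pads, with the strip and cards undisturbed. Next I'll go to a hover just short of the blue card.

```bash
python3 plan.py 0.564 0.22 0.235 -26 10
```

```text
pos [ 0.5129 -0.035   0.2337] yaw -14.62 tilt [-0.0084 -0.9999  0.0068] open 0.02506522812453016 F [-0.52  0.47 -1.2 ] t 6.3333
[-0.05, -0.0, 0.87] 0.23
[-0.07, -0.0, 0.86] 0.23
[-0.08, -0.0, 0.86] 0.23
[-0.1, -0.0, 0.86] 0.23
[-0.12, -0.0, 0.86] 0.23
[-0.14, -0.0, 0.86] 0.23
[-0.15, -0.0, 0.85] 0.23
[-0.17, -0.0, 0.85] 0.23
[-0.19, -0.0, 0.85] 0.23
[-0.2, -0.0, 0.84] 0.23
```

Emit:
jog_arm(
  increments=[
    {"xyz": [-0.03,0,0.3],"roll": 0.1},
    {"xyz": [-0.05,0,0.5],"roll": 0.15},
    {"xyz": [-0.06,0,0.6],"roll": 0.15},
    {"xyz": [-0.06,0,0.6],"roll": 0.15},
    {"xyz": [-0.06,0,0.6],"roll": 0.15},
  ],
)

```text
clock: 6.75
position: [0.5245, 0.0415, 0.2305]
tcp_rot: [[0.945, -0.014, 0.325], [-0.325, 0.006, 0.946], [-0.015, -1.0, 0.001]]
wrist_force: [0.1, -0.1, -0.7]
opening: 0.025
```

Emit:
jog_arm(
  increments=[
    {"xyz": [-0.07,0,0.6],"roll": 0.16},
    {"xyz": [-0.08,0,0.6],"roll": 0.16},
    {"xyz": [-0.09,0,0.6],"roll": 0.16},
    {"xyz": [-0.1,0,0.6],"roll": 0.16},
    {"xyz": [-0.1,0,0.6],"roll": 0.16},
  ],
)

```text
clock: 7.17
position: [0.5415, 0.1387, 0.2259]
tcp_rot: [[0.919, -0.023, 0.394], [-0.394, 0.004, 0.919], [-0.023, -1.0, -0.005]]
wrist_force: [-0.3, -0.6, 0.3]
opening: 0.025
```

```bash
python3 plan.py 0.564 0.22 0.235 -26 5
```

```text
pos [0.5415 0.1387 0.2259] yaw -23.21 tilt [-0.023  -0.9997 -0.0051] open 0.025044602775384485 F [-0.33 -0.6   0.3 ] t 7.1667
[-0.08, -0.06, 0.56] 0.11
[-0.08, -0.06, 0.56] 0.11
[-0.09, -0.06, 0.56] 0.11
[-0.09, -0.06, 0.55] 0.11
[-0.1, -0.06, 0.55] 0.11
```

Emit:
jog_arm(
  increments=[
    {"xyz": [-0.08,-0.07,0.56],"roll": 0.13},
    {"xyz": [-0.08,-0.07,0.56],"roll": 0.12},
    {"xyz": [-0.09,-0.07,0.5],"roll": 0.1},
    {"xyz": [-0.06,-0.07,0.3],"roll": 0.05},
    {"xyz": [-0.02,0,0.1],"roll": 0},
  ],
)

```text
clock: 7.58
position: [0.5545, 0.2102, 0.2288]
tcp_rot: [[0.907, -0.032, 0.421], [-0.421, 0.003, 0.907], [-0.03, -0.999, -0.011]]
wrist_force: [-0.4, -1.2, -2.0]
opening: 0.0254
```

Emit:
jog_arm(
  increments=[
    {"xyz": [0,0,0],"roll": 0},
    {"xyz": [0,0,0],"roll": 0},
    {"xyz": [0,0,0],"roll": 0},
    {"xyz": [0,0,0],"roll": 0},
    {"xyz": [0,0,0],"roll": 0},
  ],
)

```text
clock: 8.0
position: [0.5526, 0.2081, 0.227]
tcp_rot: [[0.906, -0.036, 0.422], [-0.422, 0.0, 0.906], [-0.033, -0.999, -0.015]]
wrist_force: [-0.7, 0.2, -0.5]
opening: 0.0253
```

```bash
python3 look.py w4 0 0 560 420
```

```text
scale 1.4285714285714286 pos [0.5526 0.2081 0.227 ] yaw -25.0 vel 0.009
```

View pics/w4.png

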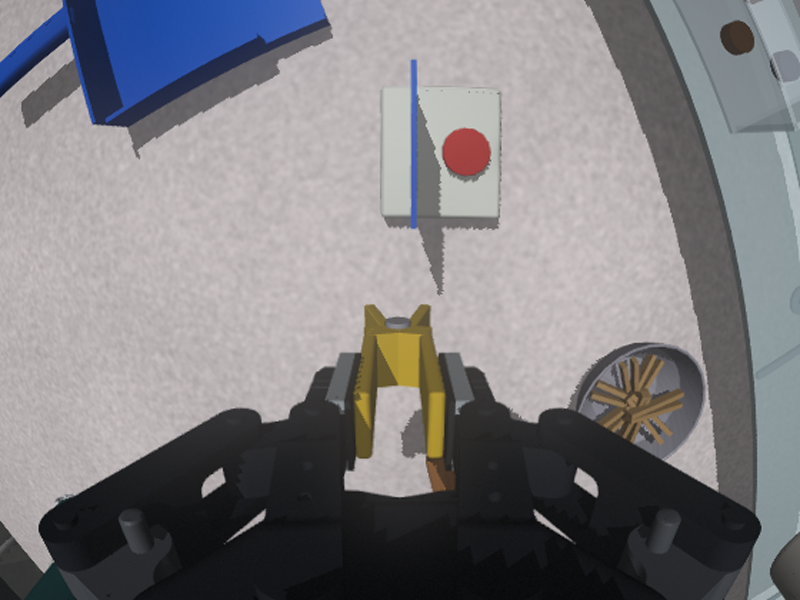

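```bash
cat > fit.py <<'E'
import pickle,numpy as np,sys
from h import *
s,c=pickle.load(open(sys.argv[1]+".pkl","rb"));R=s["tcp_rot"]
u,va,vb=map(float,sys.argv[2:5]); ub=float(sys.argv[5]) if len(sys.argv)>5 else u
a,b=wplane(c,s,u,va,.125),wplane(c,s,ub,vb,.125)
M=(a+b)/2; print("edge",a.round(4),b.round(4),"mid",M.round(4),"len",np.linalg.norm(a-b).round(4),"ydir",np.degrees(np.arctan2(*(a-b)[1::-1])).round(2))
e,d=wray(c,s,398/1.4286,322/1.4286); e=R.T@(e-s["position"]); d=R.T@d
for z in(.008,.0105,.013): print("coil front z",z,(e+d*(z-e[2])/d[2]).round(4))
for n,q in(("tipL",(370,306)),("tipR",(428,306))):
    e,d=wray(c,s,q[0]/1.4286,q[1]/1.4286);e=R.T@(e-s["position"]); d=R.T@d
    print(n,(e+d*(.009-e[2])/d[2]).round(4))
# target TCP: peg-axis point 52 mm down tool y at edge mid
print("target TCP", (M-R[:,1]*.052).round(4))
E
python3 fit.py w4 289.8 42 159.6
python3 - <<'E'
import pickle,cv2,numpy as np
s,c=pickle.load(open("w4.pkl","rb"))
h=cv2.cvtColor(c["frame"],cv2.COLOR_RGB2HSV)[35:170,270:305]; m=cv2.inRange(h,(105,120,60),(125,255,255))
y,x=np.nonzero(m); print(y.min()+35,y.max()+35,x.mean()+270)
for r in(50,80,110,140,155): t=np.nonzero(m[r-35])[0]; print(r,t+270)
E
```

```text
edge [0.6106 0.3207 0.125 ] [0.5731 0.24   0.125 ] mid [0.5919 0.2804 0.125 ] len 0.089 ydir 65.07
coil front z 0.008 [0.0001 0.038  0.008 ]
coil front z 0.0105 [0.0001 0.0303 0.0105]
coil front z 0.013 [0.0001 0.0226 0.013 ]
tipL [-0.0125  0.0581  0.009 ]
tipR [0.0135 0.058  0.009 ]
target TCP [0.5937 0.2803 0.177 ]
42 159 289.39819004524884
50 [288 289 290]
80 [288 289 290 291]
110 [288 289 290]
140 [288 289 290 291]
155 [288 289 290]
```

The red disc is at (466,152), and the blue card edge runs straight at u=414 from v=60 to 228 (scaled picture). The jaw tips are at (370,306) and (428,306). The edge midpoint comes out at (0.592, 0.280) with yaw −25, matching the gripper.

```bash
python3 plan.py 0.5937 0.2803 0.229 -25 5
```

```text
pos [0.5526 0.2078 0.227 ] yaw -25.02 tilt [-0.0326 -0.9994 -0.0151] open 0.025248875727434672 F [ 0.4  -0.01 -0.8 ] t 8.05
[0.04, -0.01, 0.55] -0.0
[0.04, -0.01, 0.55] -0.0
[0.04, -0.01, 0.55] -0.0
[0.04, -0.01, 0.55] -0.0
[0.04, -0.01, 0.55] -0.0
```

Emit:
jog_arm(
  increments=[
    {"xyz": [0.04,-0.04,0.4],"roll": 0},
    {"xyz": [0.04,-0.04,0.65],"roll": 0},
    {"xyz": [0.04,-0.04,0.7],"roll": 0},
    {"xyz": [0.04,-0.04,0.55],"roll": 0},
    {"xyz": [0.02,-0.02,0.3],"roll": 0},
  ],
)

```text
clock: 8.47
position: [0.593, 0.2752, 0.2323]
tcp_rot: [[0.902, -0.036, 0.431], [-0.431, 0.001, 0.902], [-0.033, -0.999, -0.015]]
wrist_force: [0.1, -0.1, -0.2]
opening: 0.0253
```

```bash
python3 look.py w5 200 140 360 260;python3 look.py w5 200 140 360 260; python3 plan.py 0.5937 0.2803 0.229 -25 1
python3 - <<'E'
import pickle,cv2,numpy as np
s,c=pickle.load(open("w5.pkl","rb")); print(s["tcp_rot"].round(4))
h=cv2.cvtColor(c["frame"],cv2.COLOR_RGB2HSV)[:,250:320]; m=cv2.inRange(h,(105,120,60),(125,255,255))
for r in range(100,260,15): print(r,np.nonzero(m[r])[0]+250)
E
```

```text
scale 5.0 pos [0.593  0.2752 0.2323] yaw -25.56 vel 0.221
scale 5.0 pos [0.5937 0.2772 0.2322] yaw -25.44 vel 0.045
pos [0.5926 0.2753 0.232 ] yaw -25.47 tilt [-0.0331 -0.9993 -0.0152] open 0.025146213572638052 F [-0.92 -0.28 -1.09] t 8.5667
[-0.04, 0.1, 0.17] -0.09
[[ 0.9026 -0.0349  0.4291]
 [-0.4293  0.0019  0.9032]
 [-0.0323 -0.9994 -0.0133]]
100 []
115 []
130 []
145 []
160 [277 278 279 280]
175 [277 278 279 280]
190 [277 278 279 280]
205 [277 278 279 280]
220 [278 279 280]
235 []
250 []
```

View pics/w5.png

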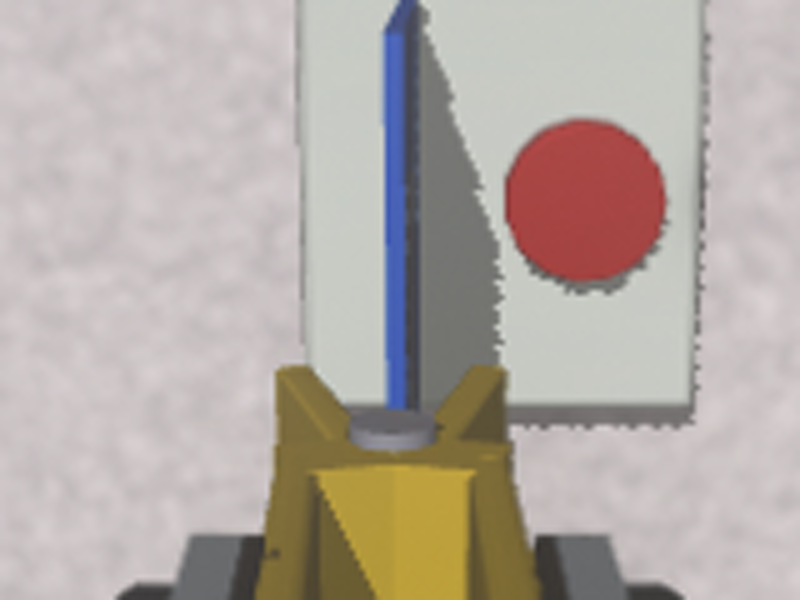

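The card edge (bright strip at about (396,200)) is midway between the jaws (276 to 506), and the red disc is at (586,200). I'll work out the descent correction.

```bash
python3 - <<'E'
import pickle,numpy as np
from h import *
s,c=pickle.load(open("w5.pkl","rb"));R=s["tcp_rot"]
a,b=wplane(c,s,279.0,146,.125),wplane(c,s,279.4,220,.125)
y=(a-b)/np.linalg.norm(a-b); print(a,b,"ydir",np.degrees(np.arctan2(y[1],y[0])))
M=a-.045*y; print("edge mid",M.round(4))
for k in(.050,.054): print("target",(M-R[:,1]*k).round(4))
x=np.array([y[1],-y[0],0]); t=s["position"]+R[:,1]*.052
print("peg axis offset from edge along card x (mm):",((t-M)@x*1e3).round(2),"along y",((t-M)@y*1e3).round(2))
E
python3 plan.py 0.5937 0.2803 0.229 -25 1
```

```text
[0.61132739 0.3214446  0.125     ] [0.58623342 0.26805545 0.125     ] ydir 64.82553998059957
edge mid [0.5922 0.2807 0.125 ]
target [0.5939 0.2806 0.175 ]
target [0.5941 0.2806 0.179 ]
peg axis offset from edge along card x (mm): 1.22 along y -3.25
pos [0.5926 0.2753 0.232 ] yaw -25.47 tilt [-0.0331 -0.9993 -0.0152] open 0.025146213572638052 F [-0.92 -0.28 -1.09] t 8.5667
[-0.04, 0.1, 0.17] -0.09
```

Emit:
jog_arm(
  increments=[
    {"xyz": [0,0.2,0.08],"roll": -0.05},
    {"xyz": [0,0.25,0.05],"roll": -0.04},
    {"xyz": [0,0.25,0],"roll": 0},
    {"xyz": [0,0.1,0],"roll": 0},
    {"xyz": [0,0,0],"roll": 0},
  ],
)

```text
clock: 8.98
position: [0.5915, 0.2747, 0.2048]
tcp_rot: [[0.904, -0.04, 0.425], [-0.426, -0.003, 0.905], [-0.035, -0.999, -0.019]]
wrist_force: [-0.5, 0.5, -0.3]
opening: 0.0251
```

```bash
cat > chk.py <<'E'
import numpy as np
from workcell import observe
s=observe();R=s["tcp_rot"];M=np.array([.5922,.2807,.125]);a=np.radians(65);y=np.array([np.cos(a),np.sin(a),0]);x=np.array([y[1],-y[0],0])
p=s["position"]
for n,k in(("at edge",None),("tips",.066)):
    t=p+R[:,1]*(p[2]-.125 if k is None else k); print(n,"x",((t-M)@x*1e3).round(2),"y",((t-M)@y*1e3).round(2),"z",((t-M)[2]*1e3).round(2))
print(p.round(4),"Ry",R[:,1].round(4),"yaw",np.degrees(np.arctan2(R[1,0],R[0,0])).round(2),"F",s["wrist_force"].round(2),s["opening"].round(4),s["clock"])
E
python3 chk.py
```

```text
at edge x -0.86 y -7.27 z 0.06
tips x -0.38 y -7.0 z 13.85Traceback (most recent call last):
  File "chk.py", line 7, in <module>
    print(p.round(4),"Ry",R[:,1].round(4),"yaw",np.degrees(np.arctan2(R[1,0],R[0,0])).round(2),"F",s["wrist_force"].round(2),s["opening"].round(4),s["clock"])
                                                                                                                             ^^^^^^^^^^^^^^^^^^
AttributeError: 'float' object has no attribute 'round'
```

Emit:
jog_arm(
  increments=[
    {"xyz": [0.03,0.15,0.08],"roll": 0},
    {"xyz": [0.02,0.25,0.05],"roll": 0},
    {"xyz": [0.02,0.25,0],"roll": 0},
    {"xyz": [0,0.15,0],"roll": 0},
    {"xyz": [0,0,0],"roll": 0},
  ],
)

```text
clock: 9.4
position: [0.5937, 0.2757, 0.1777]
tcp_rot: [[0.903, -0.041, 0.427], [-0.428, -0.003, 0.904], [-0.036, -0.999, -0.021]]
wrist_force: [0.4, 0.1, -0.8]
opening: 0.0249
```

```bash
sed -i 's/s\["opening"\].round(4)/s["opening"]/' chk.py && python3 chk.py
```

```text
at edge x 1.6 y -4.98 z 0.05
tips x 1.12 y -5.25 z -13.26
[0.5937 0.2757 0.1777] Ry [-0.0413 -0.0034 -0.9991] yaw -25.35 F [ 0.36  0.13 -0.79] 0.024918501399391217 9.4
```

Emit:
jog_arm(
  increments=[
    {"xyz": [-0.04,0.12,0],"roll": 0},
    {"xyz": [0,0,0],"roll": 0},
    {"xyz": [0,0,0],"roll": 0},
    {"xyz": [0,0,0],"roll": 0},
    {"xyz": [0,0,0],"roll": 0},
  ],
)

```text
clock: 9.82
position: [0.5924, 0.2763, 0.1735]
tcp_rot: [[0.903, -0.041, 0.427], [-0.428, -0.004, 0.904], [-0.036, -0.999, -0.021]]
wrist_force: [0.6, 0.3, -0.7]
opening: 0.0251
```

```bash
python3 chk.py; python3 - <<'E'
from workcell import *
import cv2,numpy as np
s=read_camera("side")["frame"][225:295,215:285];w=read_camera("wrist")["frame"][130:270,200:360];c=read_camera("scene")["frame"][130:240,330:420]
r=lambda f,k:cv2.resize(f,k,interpolation=cv2.INTER_CUBIC)
cv2.imwrite("pics/f1.png",np.hstack([r(s,(300,300)),r(c,(245,300)),np.zeros((300,0,3),np.uint8)])[:,:,::-1])
a=np.hstack([r(s,(330,300)),r(c,(245,300))]);b=r(w,(343,300));z=np.zeros((300,575-343,3),np.uint8)
cv2.imwrite("pics/f1.png",np.vstack([a,np.hstack([b,z])])[:,:,::-1])
E
python3 chk.py
```

```text
at edge x 0.33 y -4.92 z 0.04
tips x -0.3 y -5.28 z -17.4
[0.5924 0.2763 0.1735] Ry [-0.0414 -0.0035 -0.9991] yaw -25.34 F [ 0.61  0.28 -0.69] 0.025067134672374997 9.8167
at edge x 0.4 y -4.89 z 0.04
tips x -0.22 y -5.25 z -17.33
[0.5925 0.2763 0.1736] Ry [-0.0413 -0.0034 -0.9991] yaw -25.35 F [-0.25  0.59 -1.17] 0.025287157603694186 9.9667
```

View pics/f1.png

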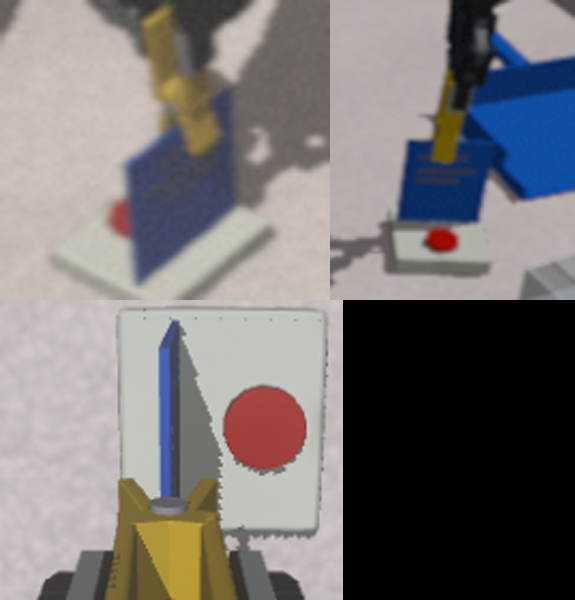

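The side view shows one jaw over the card's near face and the scene view shows the other in front. The wrist view has the edge (u≈166) centred between the jaws (118 to 218), and the forces are near zero. Handing in.

```bash
python3 -c "
from workcell import *
print(finish_job()); s=observe(); print(s['clock'],s['opening'],s['position'],s['wrist_force'])"
```

```text
the job is handed in; nothing more can be done
None
the job is handed in; nothing more can be done
```

The peg is held gaping over the top edge of the blue card, the one with the red disc, and the job is handed in. The hand-in gave no verdict. I squeezed the legs at about 30 N, lifted the peg straight off the strip, carried it over and lowered it around the edge.

**Last checks, about 10 s on the clock:**
- **Placement:** by my estimate the jaw tips are about 17 mm below the edge. The peg is about 0.4 mm off the card's mid-plane and 5 mm from the edge's middle.
- **Grip:** the finger opening is 25 mm, so the legs are squeezed to the stop. Wrist force was about 1 N, and I saw no sign of contact with the card.
- **Pictures:** all three cameras show the edge between the jaws. The blue card and red disc look undisturbed. I did not check the other items again at the end.

**Disagreements:**
- **Tilt:** the tool drifted to about 2.4° off vertical during the moves. I could not correct this, so I allowed for it in the placement.
- **Early peg position:** my first close-up estimate of the peg was off by about 5 mm sideways and 2.5 mm along the strip, taken while the arm was still settling. I corrected it from a second picture before gripping.

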